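Index the modelling wheel and hold the angle gauge on the block at its mark

TASK

Turn the grey modelling wheel one click counter-clockwise, so that its black peg clicks home at the orange arrow, and let go of it. Then take the angle gauge by its blue tab, set the middle of its foot bar squarely across the round spine of the wooden block on the wheel, and rock it there until the swinging pointer comes to rest within the red band. Finish holding it like that: still gripped, its foot resting on the spine, the pointer still and in the band; leave the tape rolls, cards, glue jar and mug where they are.

Things in the scene. Friction and masses are not known exactly. Their poses are not given: they have to be found in the camera images.
- wheel_base: fixed foot of the grey modelling wheel; origin on the wheel's axis at table height; its x axis points horizontally from the axis to the orange arrow fixed just outside the rim. The grey disc on it is 240 mm across, its top 30 mm above the table, arrow below that height.
- wheel (a joint): turn of the grey disc about its vertical axis, rad: grows counter-clockwise seen from above. Click stops at 0 (start), 1.047 (next stop: black peg at the arrow) and 2.094, end stops just beyond. A spring roller clicks into a notch at each stop: about 0.4 N m (4 N at the peg) to turn it out of or into a notch, nearly free in between; let go within 0.05 rad of a stop it snaps home, elsewhere it stays where it is left.
- peg (a point): centre of the top of the black upright peg on the disc: 15 mm diameter, 55 mm tall (table height 30 to 85 mm), 100 mm from the wheel's axis. It may be pinched or pushed.
- crown (a point): middle of the top line of the round spine of the uneven wooden block, on the wheel's axis, 110 mm above the table; z up, x along the spine towards the peg. The block is fixed on the middle of the disc and turns with it: 70 mm long (x), 62 mm wide, 80 mm tall. Its spine (round back of radius 12 mm, along x) stands over two lower shoulders, 28 mm (+y side) and 40 mm (-y side) below the crown.
- gauge: loose angle gauge, 0.35 kg nominal, standing upright on the table: aluminium foot bar 140 (its y) x 44 (its x) x 12 mm, above it a white upright dial plate 130 wide (y), 8 thick (x), up to 105 mm, and a blue grip tab on top. Dial on its +x face. Origin: centre of the underside of the foot bar; z up. Starts with the dial turned roughly away from the robot.
- gauge_foot (a point): centre of the underside of the gauge's foot bar (same point as the gauge's origin).
- gauge_handle (a point): point in the middle of the blue grip tab, 130 mm above the gauge's underside; the tab is 16 mm thick (gauge x), 36 mm wide (gauge y), from 104 to 151 mm above the underside.
- pointer (a joint): free-swinging black pointer, hinged 98 mm above the gauge's underside, hanging down by gravity; rad, about the gauge's x axis, 0 when in the middle of the dial, positive when its tip is on the gauge's +y side. It swings about 0.5 s per swing and dies out in about 2 s. Lowering the gauge's +y end by some angle makes it read plus that angle.
- band (a joint): where the red band sits on the dial, same angle scale as the pointer (rad, 0 mid-dial, positive towards the gauge's +y side); stiff, does not move by itself; 13 mm wide. The pointer is on the middle of the band when both joints read the same.
- pointer_tip (a point): tip of the pointer, 72 mm from its pivot
- band_mid (a point): middle of the red band on the dial, 72 mm from the pointer's pivot; its axes turn with the band, y along the pointer's sweep.
- tape_pink: bystander: pink-red roll of craft tape lying flat, 44 mm across, 15 mm tall; origin at the centre of its underside
- tape_amber: bystander: orange roll of craft tape lying flat, 44 mm across, 15 mm tall; origin at the centre of its underside
- tape_dark: bystander: black roll of craft tape lying flat, 44 mm across, 15 mm tall; origin at the centre of its underside
- tape_green: bystander: green roll of craft tape lying flat, 44 mm across, 15 mm tall; origin at the centre of its underside
- glue: bystander: white glue jar with orange cap, 56 mm across, 90 mm tall; origin at the centre of its underside
- cards: bystander: small stack of cards, 90 x 60 x 18 mm; origin at the centre of its underside
- mug: bystander: blue mug, 76 mm across, 85 mm tall, handle on its +y side; origin at the centre of its underside

How it is judged:
By the outcome, as a careful person would: the job done as asked, in the order asked, and still so for the second after the job is handed in, while the arm keeps its last pose, push and grip.
It also fails if it takes over 67 s, if anything falls off the work surface, if the arm or the gripper's body presses on something with over 40 N, if the wrist force passes 120 N, or if a joint passes its speed limit or range.

ROBOT

A 6-joint arm with a two-finger parallel gripper is mounted at the origin on the work surface. World frame = base frame: x ahead of the robot, y to its left, z up, the work surface at z = 0. Lengths are in m, angles in rad, forces in N, time in s.
With the tool pointing down it reaches from about 0.325 to 0.875 m from the base axis. Payload 4.4 kg.
Tool frame: the origin (TCP) lies midway between the tips of the shut fingers; the grasp point (between the pads) lies arm.grip_depth behind it (arm.grip_depth is the distance from the TCP to the grasp point, in m); z points along the fingers, y is the line along which they close (so a half turn about z gives the same grasp; the last joint's range is limited). The gripper opens to 85 mm and grips with 20 to 120 N. Pads are 22 mm wide; open, the fingers measure 114 mm over their backs; the gripper's body (76 mm by 85 mm) begins 54 mm behind the grasp point. The pads swing forward as they close: fully open they stand 13 mm farther back than shut.
Start: joints at [-1.46, 0.207, 1.542, -0, 1.393, -0.15], TCP at [0.149, -0.555, 0.231] pointing down, gripper open.
Joint ranges: [-2.73, 2.73], [-0.86, 2.22], [0.23, 2.46], [-1.11, 4.25], [0.08, 2.63], [-2.82, 2.82]. Speed limits (rad/s): [2.79, 2.79, 3.14, 3.14, 3.14, 3.14].

INTERFACE

Orientations are given as a unit quaternion [x, y, z, w].
In Python, from bench import arm, grab_frame, get_calibration gives the robot as it stands.
- The arm moves only by the tool arm_command, never from a script. Its argument "motion" is a list of rows, each a list of 3 entries, a list of its own where there are three numbers: the shift along the world's x, y, z in mm, then the turn about the world's z in degrees, then the opening, from 0 (shut) to 1 (fully open). A call has 1 to 10 rows; each row is the pose to reach, as a shift and turn from the pose commanded when the call began; what a row does not reach only later rows make up. A row lasts 1/8 s, in which the tool goes at most 62.5 mm and 10.7 degrees, less where a joint would pass 70% of its speed; a pose out of reach is approached as far as the arm can. A call with a gripper value outside its range is refused whole. The fingers move at their own pace and stop on an object; "force" is the grip in N (left out, the last holds). Time passes only in rows, so rows that repeat a pose let the fingers close. It gives the time, the measured TCP pose, the force, the opening and the grip force at its end, in the units of the state.
- arm.read_state(): the state, without advancing time (a new reading comes with each control period).
- grab_frame(name): name is "scene" or "top" or "wrist"; returns the picture (400x640x3 uint8, red, green, blue); there is no depth.
- get_calibration(name): a dict with "camera_matrix" (3x3 intrinsics, pixels), "extrinsics" (4x4, takes a point from world to camera coordinates); the wrist camera has in their place "tool_from_camera" (4x4, takes a point from camera to tool coordinates, whose origin is the TCP and whose axes are the flange's). Camera axes: x right, y up, looking along -z (the intrinsics and any distortion apply to the point x, -y, -z); pixel columns grow to the right and rows downward; lengths in m; the calibration is good to about 2 mm. A picture is of the moment at which its call begins: read the wrist's pose just before it. get_calibration takes no time and is no camera call.
- arm.sign_off(): hands the job in; it is judged then, once.
The state is a dict: "time_s": time; "q": joint angles; "qd": joint speeds; "joint_torque": joint torques, N m; "eef_pos": TCP position; "tcp_rot": TCP orientation; "ft_force": force on the tool from outside, world axes, zero at the start; "moment": the same for the moment, N m; "grip_width": opening from 0.0 (shut) to 1.0 (fully open); "gripper_force": force on a finger pad.
Only numpy, scipy, OpenCV 4.12 (cv2) and the standard library are available. Lean on these libraries where they do the work, as an engineer would, in place of code of your own. Each camera call takes 0.05 s, during which the arm holds its last target. There are 200 camera calls.

## Working session

There is one attempt and no reset: what is moved stays moved. The work goes in short steps, Python scripts to look and compute and a tool call to move; the robot and the scene stay as the last step left them, time stands still between calls to the robot, and variables do not carry over. Pictures are saved under pics/ and viewed, at most 10 in all, crops included, and the job is handed in when it is done.

Besides the shell and the picture viewer there is one more tool, called after ">>>" as name(argument=value, ...), one argument or row to a line, values as JSON. arm_command: Moves the arm, as the interface text tells. Its arguments: {"type":"object","properties":{"motion":{"type":"array","items":{"type":"array"}},"force":{"type":"number"}},"required":["motion"]}

```bash
ls; mkdir -p pics
cat > h.py <<'E'
import numpy as np, cv2
from bench import arm, grab_frame, get_calibration
def save(n,f,crop=None,scale=1):
    im=grab_frame(n)[:,:,::-1]
    cv2.imwrite('pics/full_'+f,im)
    if crop: x0,y0,x1,y1=crop; im=im[y0:y1,x0:x1]
    if scale!=1: im=cv2.resize(im,None,fx=scale,fy=scale,interpolation=cv2.INTER_CUBIC)
    cv2.imwrite('pics/'+f,im)
def cam(n):
    c=get_calibration(n); K=np.array(c['camera_matrix'])
    d=c.get('distortion'); 
    return K,d,c
def ext(n):
    K,d,c=cam(n)
    return K,(np.array(c['extrinsics']))
def px2w(n,u,v,z,E=None):
    if E is None: K,E=ext(n)
    else: K=cam(n)[0]
    r=np.linalg.inv(K)@[u,v,1]; r=np.array([r[0],-r[1],-r[2]])
    R,t=E[:3,:3],E[:3,3]; o=-R.T@t; dd=R.T@r
    return o+dd*(z-o[2])/dd[2]
def w2px(n,p,E=None):
    if E is None: K,E=ext(n)
    else: K=cam(n)[0]
    q=E[:3,:3]@np.array(p)+E[:3,3]; q=K@[q[0],-q[1],-q[2]]
    return q[:2]/q[2]
E
python3 - <<'E'
from h import *
print(arm.grip_depth, arm.read_state())
for n in('scene','top','wrist'): print(n,get_calibration(n))
save('scene','s0.png'); save('top','t0.png')
E
```

```text
pics
0.0187 {'time_s': 0.0, 'q': array([-1.45952320e+00,  2.07462475e-01,  1.54299559e+00,  2.92875684e-05,
        1.39349342e+00, -1.50480821e-01]), 'qd': array([ 0.0004159 , -0.00101663, -0.00110448,  0.00095443, -0.00070094,
       -0.00095614]), 'joint_torque': array([-4.94783744e-04, -3.83036971e+01, -2.91594261e+01, -2.08335341e-04,
        1.06258923e-02,  1.66775982e-05]), 'eef_pos': array([ 0.14871738, -0.55463351,  0.2300819 ]), 'tcp_rot': array([ 9.91447476e-01,  1.30501000e-01,  3.75279907e-05, -1.17890667e-03]), 'ft_force': array([-0.62805774, -0.49956275, -0.4217672 ]), 'moment': array([-0.0312883 , -0.01176309, -0.07445418]), 'gripper_force': 0.0, 'grip_width': 0.9994699885696161}
scene {'camera_matrix': array([[471.22374559,   0.        , 316.10125882],
       [  0.        , 471.22374559, 202.30614995],
       [  0.        ,   0.        ,   1.        ]]), 'extrinsics': array([[-0.7923796 ,  0.60994751, -0.00992997,  0.39515496],
       [-0.44843191, -0.57136544,  0.68735024,  0.2118662 ],
       [ 0.41357392,  0.54909523,  0.72625825, -1.52082648],
       [ 0.       
[... 322 characters left out ...]
2748514,  0.1278815 , -0.53055771],
       [-0.12758279,  0.01236738,  0.99175082, -1.12425606],
       [ 0.        ,  0.        ,  0.        ,  1.        ]])}
wrist {'camera_matrix': array([[275.66774119,   0.        , 320.58525344],
       [  0.        , 275.66774119, 197.22389797],
       [  0.        ,   0.        ,   1.        ]]), 'tool_from_camera': array([[ 9.01553351e-04,  9.51582143e-01,  3.07393252e-01,
         7.80260075e-02],
       [ 9.99999472e-01, -7.06164485e-04, -7.46858816e-04,
        -7.32915381e-04],
       [-4.93627315e-04,  3.07393763e-01, -9.51582277e-01,
        -1.42990790e-01],
       [ 0.00000000e+00,  0.00000000e+00,  0.00000000e+00,
         1.00000000e+00]])}
```

View pics/t0.png

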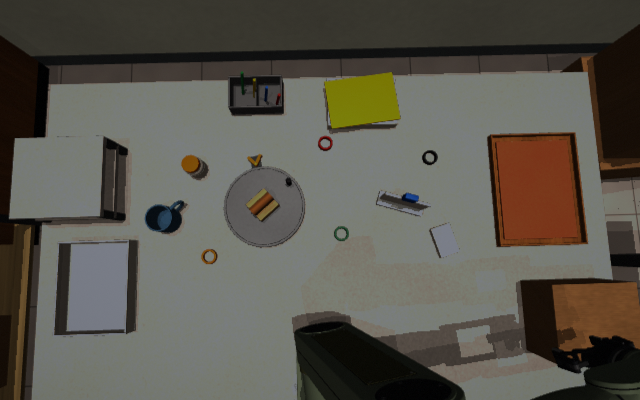

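View pics/s0.png

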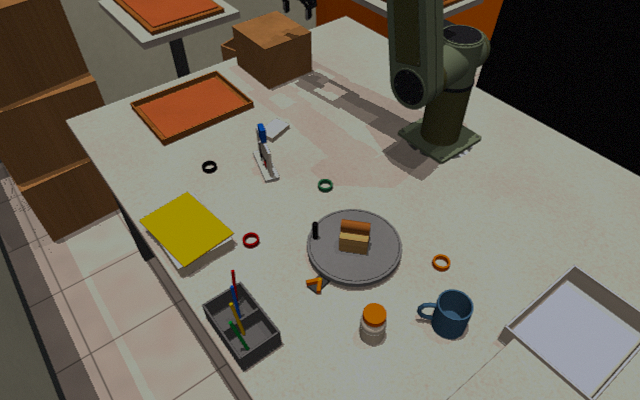

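The top view shows the wheel at (265,206), the peg at (289,181), the arrow at (255,160), and the gauge at (402,202) with its blue tab at (410,197). I'll enlarge it.

Run:
```python
from h import *
im=cv2.imread('pics/full_t0.png')
a=cv2.resize(im[145:260,210:320],None,fx=5,fy=5,interpolation=cv2.INTER_CUBIC)
im2=cv2.imread('pics/full_s0.png')
c=cv2.resize(im[175:230,365:440],None,fx=3.3,fy=3.3,interpolation=cv2.INTER_CUBIC)
d=cv2.resize(im2[110:190,235:295],None,fx=4,fy=4,interpolation=cv2.INTER_CUBIC)
o=np.zeros((575,800,3),np.uint8); o[:,:550]=a; o[:c.shape[0],550:550+c.shape[1]]=c[:, :250]
o[200:520,555:795]=d
cv2.imwrite('pics/c0.png',np.clip(o*1.5,0,255).astype(np.uint8))
print(c.shape)
```

```text
(182, 248, 3)
```

View pics/c0.png

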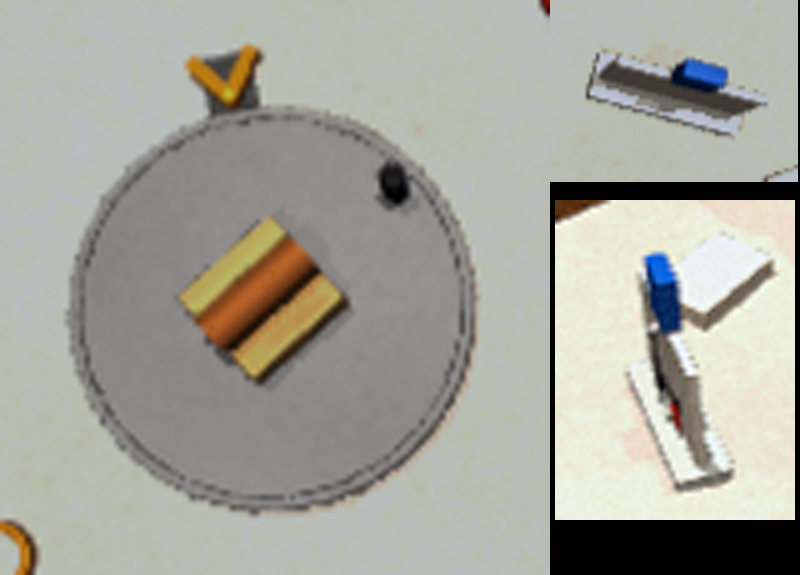

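Run:
```python
from h import *
C=px2w('top',210+272/5,145+308.5/5,.03);P=px2w('top',210+394/5,145+177/5,.085);A=px2w('top',210+229/5,145+98/5,.02)
print('wheel',C,'peg',P,np.linalg.norm((P-C)[:2]),'ang',np.degrees(np.arctan2(*(P-C)[1::-1])),'arrow',A,np.degrees(np.arctan2(*(A-C)[1::-1])))
g=lambda x,y,z:px2w('top',365+(x-550)/3.3,175+y/3.3,z)
print('tab',g(701,71,.151)); 
print('tabedge',g(680,60,.151),g(727,68,.151))
s=lambda x,y,z:px2w('scene',235+(x-555)/4,110+(y-200)/4,z)
print('scene tab top',s(658,256,.151),'foot near-corner top',s(735,468,.012),s(680,487,.012),s(628,372,.012))
print('footcorners',g(601,52,.012),g(588,94,.012),g(735,133,.012))
```

```text
wheel [0.51559086 0.17904794 0.03      ] peg [0.58219247 0.10238803 0.085     ] 0.10155055581081604 ang -49.01610754557103 arrow [0.64489208 0.20469786 0.02      ] 11.220291039680433
tab [ 0.51809291 -0.2238759   0.151     ]
tabedge [ 0.52747726 -0.20748641  0.151     ] [ 0.51994476 -0.24495217  0.151     ]
scene tab top [ 0.51213995 -0.23599947  0.151     ] foot near-corner top [ 0.51659427 -0.14998651  0.012     ] [ 0.55936788 -0.15818969  0.012     ] [ 0.5204807  -0.28989661  0.012     ]
footcorners [ 0.5562301  -0.16823272  0.012     ] [ 0.51799371 -0.15451321  0.012     ] [ 0.4787286  -0.28615264  0.012     ]
```

>>> arm_command(
  motion=[
    [[433,657,0],116,0.6],
    [[433,657,0],116,0.6],
    [[433,657,0],116,0.6],
    [[433,657,0],116,0.6],
    [[433,657,0],116,0.6],
    [[433,657,0],116,0.6],
    [[433,657,0],116,0.6],
    [[433,657,0],116,0.6],
    [[433,657,0],116,0.6],
    [[433,657,0],116,0.6],
  ],
  force=40,
)

```text
time_s: 1.35
eef_pos: [0.4933, -0.0316, 0.2311]
tcp_rot: [0.479, 0.878, -0.0, 0.0]
ft_force: [0.5, -0.8, 0.8]
grip_width: 0.599
gripper_force: 0.0
```

>>> arm_command(
  motion=[
    [[85,130,0],8,0.6],
    [[85,130,0],8,0.6],
    [[85,130,0],8,0.6],
    [[85,130,0],8,0.6],
    [[85,130,0],8,0.6],
  ],
)

```text
time_s: 1.98
eef_pos: [0.577, 0.096, 0.2306]
tcp_rot: [0.419, 0.908, -0.001, -0.001]
ft_force: [0.1, -0.2, -0.6]
grip_width: 0.6
gripper_force: 0.0
```

Run:
```python
from h import *
from scipy.spatial.transform import Rotation as R
s=arm.read_state(); print(s['time_s'],s['eef_pos'],np.degrees(2*np.arctan2(s['tcp_rot'][1],s['tcp_rot'][0])),s['q'])
save('wrist','w1.png')
T=np.eye(4);T[:3,:3]=R.from_quat(s['tcp_rot']).as_matrix();T[:3,3]=s['eef_pos']
E=np.linalg.inv(T@get_calibration('wrist')['tool_from_camera'])
np.save('E1.npy',E)
print('peg top pred',w2px('wrist',[.582,.102,.085],E),'crown',w2px('wrist',[.516,.179,.11],E))
```

```text
1.975 [0.57702702 0.09600024 0.23059448] 130.4296861644401 [ 1.72528073e-02  2.29214314e-01  1.51565364e+00 -5.42501906e-04
  1.39842319e+00 -6.88284828e-01]
peg top pred [328.23190566 184.2214064 ] crown [329.65618517  80.82875424]
```

View pics/w1.png

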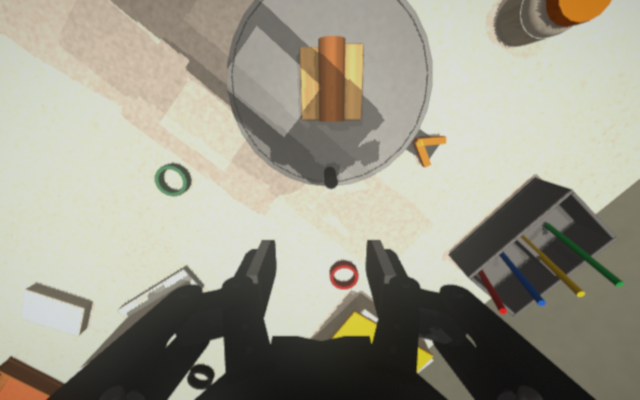

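The wrist view has the peg top at about (331,184), where I predicted it, and the spine is vertical at column 332. I'll descend, pinch the peg and swing it.

>>> arm_command(
  motion=[
    [[5,6,-60],0.6,0.6],
    [[5,6,-120],0.6,0.6],
    [[5,6,-160],0.6,0.6],
    [[5,6,-174],0.6,0.6],
    [[5,6,-174],0.6,0.0],
    [[5,6,-174],0.6,0.0],
    [[5,6,-174],0.6,0.0],
    [[5,6,-174],0.6,0.0],
  ],
  force=40,
)

```text
time_s: 3.02
eef_pos: [0.5855, 0.1026, 0.0599]
tcp_rot: [0.414, 0.91, 0.001, 0.003]
ft_force: [3.3, 0.2, 5.6]
grip_width: 0.161
gripper_force: 39.7
```

Run:
```python
from h import *
s=arm.read_state(); print(s['eef_pos'],s['ft_force'],s['grip_width'],s['gripper_force'])
C=np.array([.516,.179]);a0=-49
r=.1
for k in range(0,21):
    a=np.radians(-49+3*k); p=C+r*np.array([np.cos(a),np.sin(a)])-(C+r*np.array([np.cos(np.radians(a0)),np.sin(np.radians(a0))]))
    if k%2==0: print(3*k,(p*1000).round(1))
```

```text
[0.58547425 0.10264637 0.05992322] [3.25465482 0.22520767 5.6401139 ] 0.16073406939481855 39.66204643249512
0 [0. 0.]
6 [7.5 7.3]
12 [14.3 15.3]
18 [20.1 24. ]
24 [25.  33.2]
30 [28.9 42.9]
36 [31.8 53. ]
42 [33.6 63.3]
48 [34.4 73.7]
54 [34.  84.2]
60 [32.6 94.6]
```

>>> arm_command(
  motion=[
    [[7.5,7.3,0],6,0.0],
    [[14.3,15.3,0],12,0.0],
    [[20.1,24,0],18,0.0],
    [[25,33.2,0],24,0.0],
    [[28.9,42.9,0],30,0.0],
    [[31.8,53,0],36,0.0],
    [[33.6,63.3,0],42,0.0],
    [[34.4,73.7,0],48,0.0],
    [[34,84.2,0],54,0.0],
    [[32.6,94.6,0],60,0.0],
  ],
)

```text
time_s: 4.28
eef_pos: [0.6194, 0.198, 0.06]
tcp_rot: [-0.097, 0.995, 0.001, 0.005]
ft_force: [6.0, 4.1, 1.4]
grip_width: 0.162
gripper_force: 39.4
```

>>> arm_command(
  motion=[
    [[0,0,0],0,0.0],
    [[0,0,0],0,0.0],
    [[0,0,0],0,0.0],
  ],
)

```text
time_s: 4.65
eef_pos: [0.6191, 0.1995, 0.06]
tcp_rot: [-0.096, 0.995, 0.002, 0.005]
ft_force: [6.0, 5.7, 1.5]
grip_width: 0.158
gripper_force: 39.4
```

Run:
```python
from h import *
s=arm.read_state(); print(s['eef_pos'],s['ft_force'],s['grip_width'],s['gripper_force'],np.degrees(2*np.arctan2(s['tcp_rot'][1],s['tcp_rot'][0])))
d=s['eef_pos'][:2]-[.516,.179]; print(np.degrees(np.arctan2(d[1],d[0])),np.linalg.norm(d))
```

```text
[0.61908858 0.19950714 0.05999715] [5.95836206 5.67607882 1.48309294] 0.1576689844601919 39.44631636142731 191.03134336155057
11.250828938444988 0.10510850836356847
```

>>> arm_command(
  motion=[
    [[0,0,0],0,0.6],
    [[0,0,0],0,0.6],
    [[0,0,0],0,0.6],
    [[0,0,30],0,0.6],
    [[0,0,90],0,0.6],
    [[0,0,150],0,0.6],
    [[0,0,180],0,0.6],
    [[0,0,180],0,0.6],
  ],
)

```text
time_s: 5.65
eef_pos: [0.6173, 0.1972, 0.2414]
tcp_rot: [-0.096, 0.995, 0.0, 0.004]
ft_force: [0.3, 0.3, 0.2]
grip_width: 0.599
gripper_force: 0.0
```

```bash
cat >> h.py <<'E'
from scipy.spatial.transform import Rotation as R
def wE():
    s=arm.read_state()
    T=np.eye(4);T[:3,:3]=R.from_quat(s['tcp_rot']).as_matrix();T[:3,3]=s['eef_pos']
    return s,np.linalg.inv(T@get_calibration('wrist')['tool_from_camera'])
E
python3 - <<'E'
from h import *
s,E=wE(); np.save('E2.npy',E); print(s['eef_pos'],s['tcp_rot'])
save('wrist','w2.png')
C=np.array([.516,.179])
for a in (10.2,11.2,12.2):
  u=np.array([np.cos(np.radians(a)),np.sin(np.radians(a))])
  print(w2px('wrist',[*(C+.1*u),.085],E),w2px('wrist',[*(C+.035*u),.11],E),w2px('wrist',[*(C-.035*u),.11],E))
print('arrow',w2px('wrist',[.645,.205,.02],E))
im=grab_frame('scene')[:,:,::-1][180:310,270:430]
w=cv2.imread('pics/full_w2.png')
o=np.vstack([w[0:260,140:500],])
a=cv2.resize(w[0:260,200:500],None,fx=1.6,fy=1.6,interpolation=cv2.INTER_CUBIC)
b=cv2.resize(im,None,fx=1.9,fy=1.9,interpolation=cv2.INTER_CUBIC)
o=np.zeros((416,784,3),np.uint8);o[:,:480]=a;o[:b.shape[0],480:784]=b
cv2.imwrite('pics/c2.png',o)
E
```

```text
[0.61727261 0.19721348 0.24144123] [-9.60287808e-02  9.95371674e-01  2.12096659e-04  3.69570450e-03]
[320.13354347 179.20203213] [321.07121403 119.94725961] [322.33002651  37.22639434]
[321.69503755 179.21219868] [321.70914054 119.95158967] [321.63415027  37.2214019 ]
[323.25653125 179.19593103] [322.34706087 119.94436881] [320.9382916   37.23015425]
arrow [321.8998013  189.56479596]
```

View pics/c2.png

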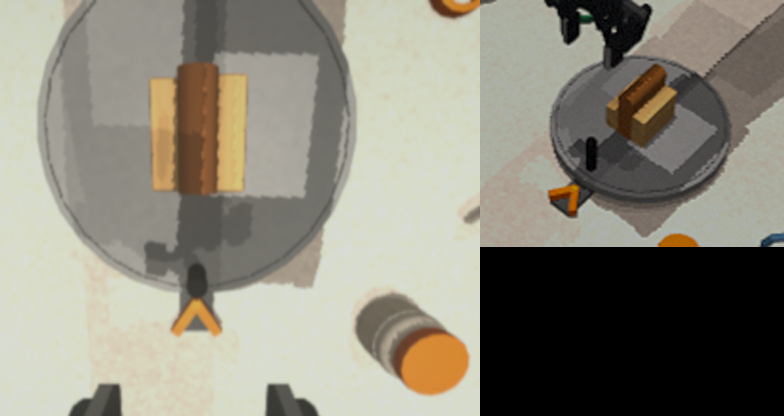

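The peg is at the arrow, clicked home, and the spine points at it. Next, the gauge.

>>> arm_command(
  motion=[
    [[-99,-420,0],-116,0.9],
    [[-99,-420,0],-116,0.9],
    [[-99,-420,0],-116,0.9],
    [[-99,-420,0],-116,0.9],
    [[-99,-420,0],-116,0.9],
    [[-99,-420,0],-116,0.9],
    [[-99,-420,0],-116,0.9],
    [[-99,-420,0],-116,0.9],
    [[-99,-420,0],-116,0.9],
    [[-99,-420,0],-116,0.9],
  ],
)

```text
time_s: 7.0
eef_pos: [0.5145, -0.2225, 0.2339]
tcp_rot: [0.748, 0.664, -0.001, -0.003]
ft_force: [-0.6, -0.3, 0.5]
grip_width: 0.899
gripper_force: 0.0
```

>>> arm_command(
  motion=[
    [[0,0,0],-9,0.9],
    [[0,0,0],-9,0.9],
    [[0,0,0],-9,0.9],
  ],
)

```text
time_s: 7.38
eef_pos: [0.5156, -0.2225, 0.2356]
tcp_rot: [0.795, 0.607, -0.001, -0.001]
ft_force: [-0.3, 0.6, 0.3]
grip_width: 0.9
gripper_force: 0.0
```

Run:
```python
from h import *
s,E=wE(); np.save('E3.npy',E); print(s['eef_pos'],np.degrees(2*np.arctan2(s['tcp_rot'][1],s['tcp_rot'][0])),s['time_s'])
save('wrist','w3.png')
y=np.radians(75);u=np.array([np.cos(y),np.sin(y)])
for k in(-.018,0,.018): print('tabtop',w2px('wrist',[*(np.array([.518,-.223])+k*u),.151],E))
for k in(-.07,0,.07): print('foot',w2px('wrist',[*(np.array([.519,-.222])+k*u),.012],E))
```

```text
[ 0.51555383 -0.22249194  0.23563388] 74.72556349196722 7.375
tabtop [324.73647485 222.05584286]
tabtop [324.75157189 203.01808437]
tabtop [324.76737762 183.08664477]
foot [324.09737738 216.7045637 ]
foot [324.09848451 168.55964042]
foot [324.09972703 114.52680091]
```

View pics/w3.png

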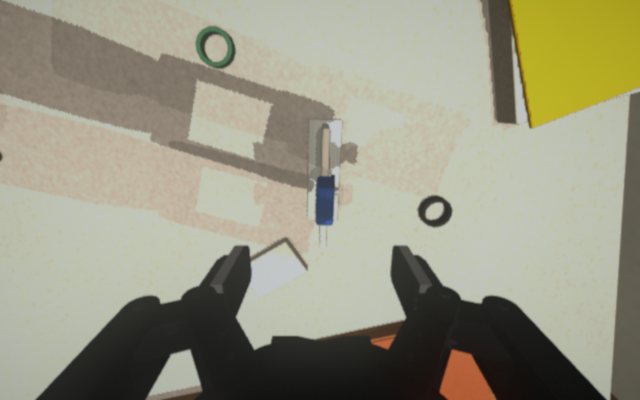

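The tab is at (326,200) and the foot is aligned along column 325, about 5 mm lower in the image than predicted. Descending to grasp.

>>> arm_command(
  motion=[
    [[1.5,-3,-50],0,0.9],
    [[1.5,-3,-95],0,0.9],
    [[1.5,-3,-120],0,0.9],
    [[1.5,-3,-125],0,0.9],
    [[1.5,-3,-125],0,0.0],
    [[1.5,-3,-125],0,0.0],
    [[1.5,-3,-125],0,0.0],
    [[1.5,-3,-125],0,0.0],
    [[1.5,-3,-125],0,0.0],
    [[1.5,-3,-125],0,0.0],
  ],
  force=30,
)

```text
time_s: 8.68
eef_pos: [0.5184, -0.2264, 0.1136]
tcp_rot: [0.795, 0.606, 0.0, 0.001]
ft_force: [-1.0, 0.1, 5.8]
grip_width: 0.186
gripper_force: 31.3
```

>>> arm_command(
  motion=[
    [[0,0,25],0,0.0],
    [[0,0,65],0,0.0],
    [[0,15,105],0,0.0],
    [[0,45,140],3,0.0],
    [[0,90,150],7,0.0],
    [[0,140,150],11,0.0],
    [[0,190,150],15,0.0],
    [[0,240,150],19,0.0],
    [[0,290,150],23,0.0],
    [[0,330,150],26.6,0.0],
  ],
)

```text
time_s: 9.93
eef_pos: [0.5163, 0.1061, 0.2603]
tcp_rot: [0.634, 0.774, -0.001, -0.001]
ft_force: [0.4, -1.2, -4.8]
grip_width: 0.186
gripper_force: 30.4
```

>>> arm_command(
  motion=[
    [[-1,35,0],0,0.0],
    [[-1,60,0],0,0.0],
    [[-1,73,0],0,0.0],
    [[-1,77,0],0,0.0],
    [[-1,78,0],0,0.0],
    [[-1,78,0],0,0.0],
  ],
)

```text
time_s: 10.68
eef_pos: [0.517, 0.1812, 0.2622]
tcp_rot: [0.635, 0.772, -0.0, 0.0]
ft_force: [0.2, 0.4, -5.8]
grip_width: 0.185
gripper_force: 30.4
```

Run:
```python
from h import *
s,E=wE(); print(s['eef_pos'],np.degrees(2*np.arctan2(s['tcp_rot'][1],s['tcp_rot'][0])),s['time_s'],s['grip_width'],s['ft_force'])
save('wrist','w4.png'); save('scene','s4.png')
p=s['eef_pos']; zf=p[2]-.1136
a=np.radians(11.2); X=np.array([np.cos(a),np.sin(a),0]);Y=np.array([-X[1],X[0],0]);F=np.array([p[0],p[1],zf])
for n,EE in(('wrist',E),('scene',None)):
  print(n,'foot top corners',[w2px(n,F+[0,0,.012]+i*.022*X+j*.07*Y,EE).round(1).tolist() for i,j in((1,1),(-1,1),(1,-1),(-1,-1))],'crown',w2px(n,[.5167,.1815,.11],EE).round(1))
w=cv2.imread('pics/full_w4.png')[:260,180:480]; b=cv2.imread('pics/full_s4.png')[110:310,260:460]
o=np.zeros((600,800,3),np.uint8);a=cv2.resize(w,None,fx=1.3,fy=1.3);o[:a.shape[0],:a.shape[1]]=a
c=cv2.resize(b,None,fx=2,fy=2,interpolation=cv2.INTER_CUBIC);o[:400,395:795]=c
cv2.imwrite('pics/c4.png',o)
```

```text
[0.51696904 0.18117529 0.26219842] 101.13514308003614 10.675 0.18519004664975386 [ 0.23259291  0.40784308 -5.75041403]
wrist foot top corners [[347.2, 119.6], [295.7, 119.6], [343.1, 263.4], [299.6, 263.4]] crown [321.1 183.1]
scene foot top corners [[375.7, 228.6], [387.3, 217.3], [327.7, 198.9], [339.5, 188.9]] crown [355.9 222.3]
```

View pics/c4.png

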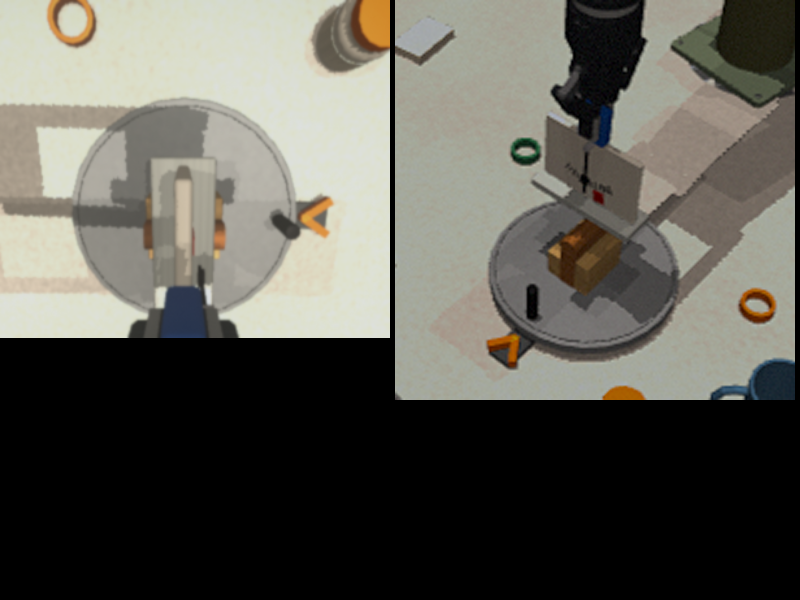

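Foot corners match the prediction within about 2 px. The red band, at roughly scene (361,208), is on the gauge's +y side. I'll measure its angle.

```bash
cat >> h.py <<'E'
def dial(im,F,th=0.,yaw=11.2,n='scene',box=(300,150,440,300)):
    """rectify dial: F = foot centre, th tilt (+ lowers +y end); returns 4px/mm image, y right, z up"""
    a=np.radians(yaw);X=np.array([np.cos(a),np.sin(a),0]);Y0=np.array([-X[1],X[0],0]);Z0=np.array([0,0,1.])
    Y=Y0*np.cos(th)-Z0*np.sin(th);Z=Z0*np.cos(th)+Y0*np.sin(th)
    pts=[(-.065,.01),(.065,.01),(.065,.105),(-.065,.105)]
    src=np.float32([w2px(n,F+.005*X+y*Y+z*Z) for y,z in pts])
    dst=np.float32([[(y+.065)*4000,(.105-z)*4000] for y,z in pts])
    return cv2.warpPerspective(im,cv2.getPerspectiveTransform(src,dst),(520,400),flags=cv2.INTER_CUBIC)
def red(d):
    h=d.astype(int);m=(h[:,:,2]>h[:,:,1]*1.8+20)&(h[:,:,2]>60)&(h[:,:,1]<90)
    v,u=np.nonzero(m);return u.mean()/4-65,105-v.mean()/4,m.sum()
E
python3 - <<'E'
from h import *
im=cv2.imread('pics/full_s4.png')
F=np.array([.517,.1812,.2622-.1136])
d=dial(im,F); y,z,n=red(d); print(y,z,n,'ang',np.arctan2(y,98-z),np.hypot(y,98-z))
cv2.imwrite('pics/d4.png',d)
E
```

```text
15.136906608749612 26.451985727582993 3223 ang 0.2084886263025056 73.13169140672186
```

View pics/d4.png

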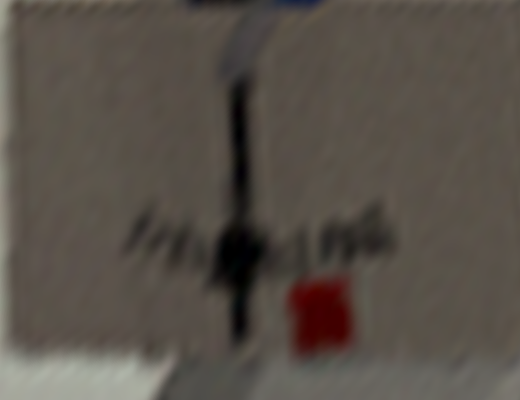

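>>> arm_command(
  motion=[
    [[0,1.5,-15],0,0.0],
    [[0,1.5,-28],0,0.0],
    [[0,1.5,-34],0,0.0],
    [[0,1.5,-36],0,0.0],
    [[0,1.5,-37],0,0.0],
    [[0,1.5,-38],0,0.0],
    [[0,1.5,-39],0,0.0],
    [[0,1.5,-39],0,0.0],
  ],
  force=25,
)

```text
time_s: 11.78
eef_pos: [0.5171, 0.1836, 0.2236]
tcp_rot: [0.635, 0.773, 0.0, 0.0]
ft_force: [-0.3, -0.2, -5.0]
grip_width: 0.182
gripper_force: 30.5
```

>>> arm_command(
  motion=[
    [[0,0,-1],0,0.0],
    [[0,0,-2],0,0.0],
    [[0,0,-3],0,0.0],
    [[0,0,-3],0,0.0],
  ],
  force=25,
)

```text
time_s: 12.28
eef_pos: [0.5174, 0.1837, 0.2235]
tcp_rot: [0.635, 0.773, 0.001, 0.001]
ft_force: [-4.5, -1.3, 9.6]
grip_width: 0.182
gripper_force: 32.4
```

>>> arm_command(
  motion=[
    [[-0.5,2.5,0],0,0.0],
    [[-1,5,-0.1],0,0.0],
    [[-1.5,7.5,-0.2],0,0.0],
    [[-2,10,-0.4],0,0.0],
    [[-2.4,12.5,-0.6],0,0.0],
    [[-2.4,12.5,-0.6],0,0.0],
  ],
  force=25,
)

```text
time_s: 13.02
eef_pos: [0.5154, 0.1953, 0.2225]
tcp_rot: [0.635, 0.773, 0.0, 0.002]
ft_force: [-2.2, -2.4, 8.0]
grip_width: 0.183
gripper_force: 32.1
```

Run:
```python
from h import *
s=arm.read_state(); print(s['eef_pos'],s['ft_force'],s['moment'],s['grip_width'],s['tcp_rot'])
save('scene','s5.png')
im=cv2.imread('pics/full_s5.png'); 
d=dial(im,np.array([.5167,.1815,.110]),.09);y,z,n=red(d); print(y,z,n,np.arctan2(y,98-z))
o=np.hstack([cv2.resize(im[170:270,300:420],(480,400),interpolation=cv2.INTER_CUBIC),d[:, ::2][:, :]])
cv2.imwrite('pics/d5.png',o)
```

```text
[0.51535975 0.19532792 0.22247204] [-2.17830342 -2.41412934  8.0262224 ] [-0.82486821  0.73361879 -0.02796209] 0.18348549672587414 [6.34657820e-01 7.72791207e-01 2.25749828e-04 1.77528114e-03]
16.62173174872666 24.93293718166383 2945 0.22367936206073297
```

View pics/d5.png

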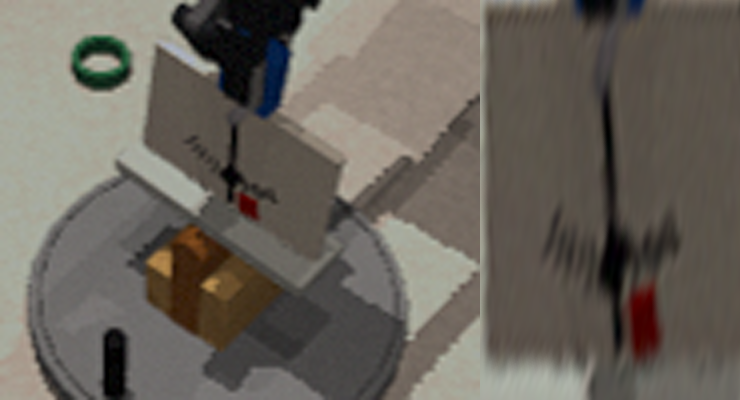

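The foot is rolling on the spine with a tilt of about 0.09 rad, and the pointer has moved towards the band with about 0.12 rad left. Continuing.

>>> arm_command(
  motion=[
    [[-0.5,2.5,-0.3],0,0.0],
    [[-1,5,-0.6],0,0.0],
    [[-1.5,7.5,-0.9],0,0.0],
    [[-2,10,-1.3],0,0.0],
    [[-2.5,12.5,-1.7],0,0.0],
    [[-3,15,-2.1],0,0.0],
    [[-3,15,-2.1],0,0.0],
  ],
  force=25,
)

```text
time_s: 13.95
eef_pos: [0.5123, 0.2105, 0.2197]
tcp_rot: [0.635, 0.773, 0.0, 0.001]
ft_force: [-2.2, -2.9, 6.1]
grip_width: 0.183
gripper_force: 31.6
```

>>> arm_command(
  motion=[
    [[0,0,0],0,0.0],
    [[0,0,0],0,0.0],
    [[0,0,0],0,0.0],
    [[0,0,0],0,0.0],
    [[0,0,0],0,0.0],
    [[0,0,0],0,0.0],
    [[0,0,0],0,0.0],
    [[0,0,0],0,0.0],
    [[0,0,0],0,0.0],
    [[0,0,0],0,0.0],
  ],
)

```text
time_s: 15.2
eef_pos: [0.5122, 0.2105, 0.2197]
tcp_rot: [0.635, 0.773, 0.0, 0.001]
ft_force: [-1.4, -1.7, 5.5]
grip_width: 0.187
gripper_force: 31.6
```

Run:
```python
from h import *
s=arm.read_state(); print(s['eef_pos'],s['ft_force'],s['moment'],s['grip_width'],s['tcp_rot'])
save('scene','s6.png')
im=cv2.imread('pics/full_s6.png'); 
d=dial(im,np.array([.5167,.1815,.110]),.2);y,z,n=red(d); print(y,z,n,np.arctan2(y,98-z))
o=np.hstack([cv2.resize(im[185:255,320:400],(320,280),interpolation=cv2.INTER_CUBIC).copy(),d[:280]*0]) if 0 else np.hstack([cv2.copyMakeBorder(cv2.resize(im[170:270,300:370],(280,400),interpolation=cv2.INTER_CUBIC),0,0,0,0,0),d])
cv2.imwrite('pics/d6.png',o)
```

```text
[0.51224328 0.21050275 0.21969288] [-1.41248565 -1.65169245  5.45525865] [-0.71926401  0.62110216 -0.08963349] 0.18738768847202222 [6.34756752e-01 7.72710796e-01 3.34689671e-04 1.33370858e-03]
18.739922292374942 25.138416707139385 2059 0.25174257946124573
```

View pics/d6.png

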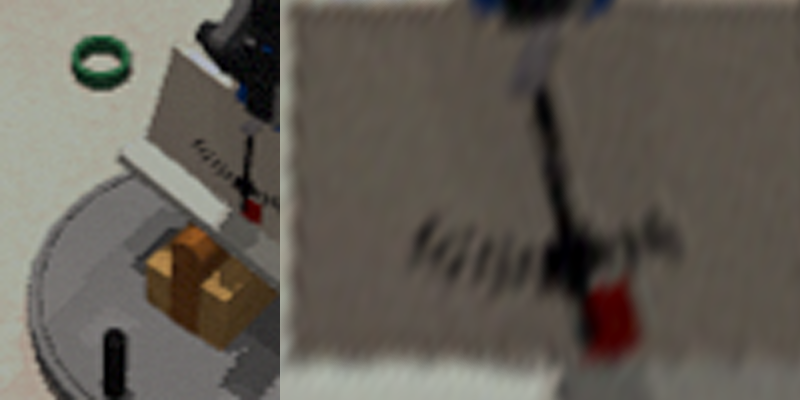

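>>> arm_command(
  motion=[
    [[0,0,0],0,0.0],
    [[0,0,0],0,0.0],
    [[0,0,0],0,0.0],
    [[0,0,0],0,0.0],
    [[0,0,0],0,0.0],
    [[0,0,0],0,0.0],
    [[0,0,0],0,0.0],
    [[0,0,0],0,0.0],
    [[0,0,0],0,0.0],
    [[0,0,0],0,0.0],
  ],
)

```text
time_s: 16.5
eef_pos: [0.5123, 0.2105, 0.2197]
tcp_rot: [0.635, 0.773, 0.0, 0.001]
ft_force: [-2.7, -1.8, 6.1]
grip_width: 0.187
gripper_force: 31.6
```

Run:
```python
from h import *
a=grab_frame('scene').astype(int); b=cv2.imread('pics/full_s6.png')[:,:,::-1].astype(int)
print(np.abs(a-b)[180:240,330:390].max(), arm.read_state()['ft_force'])
print(arm.sign_off())
```

```text
18 [-2.05586339 -1.68052541  5.62180854]
the job is handed in; nothing more can be done
None
```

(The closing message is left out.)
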